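# Load the jar coder under its mushroom stop

## Robot

A 7-joint arm with a two-finger parallel gripper is mounted at the origin on the work surface. World frame = base frame: x ahead of the robot, y to its left, z up, the work surface at z = 0. Lengths are in mm, angles in rad, forces in N, time in s.
With the tool pointing down it reaches from about 400 to 875 mm from the base axis. Payload 4.4 kg.
Tool frame: the origin (TCP) lies on the centre line of the jaws, within the pads' length; the fingertips stand 14 mm ahead of it and the grasp point (between the pads) lies 5 mm behind it (tips_ahead is the distance from the TCP to the fingertips, in mm); z points along the fingers, y is the line along which they close (so a half turn about z gives the same grasp; the last joint's range is limited). The gripper opens to 85 mm and grips with 20 to 120 N. Pads are 22 mm wide; open, the fingers measure 114 mm over their backs; the gripper's body (76 mm by 85 mm) begins 54 mm behind the grasp point. The pads swing forward as they close: fully open they stand 13 mm farther back than shut.
Start: joints at [1.087, 0.628, 0.038, 1.517, -0.027, 0.996, -0.02], TCP at [263.766, -594.092, 245.313] pointing down, gripper open.
Joint ranges: [-3.06, 3.06], [-0.37, 2.12], [-1.25, 1.32], [0.18, 2.47], [-1.1, 4.24], [0.23, 1.98], [-2.94, 2.94]. Speed limits (rad/s): [2.57, 2.57, 3.14, 3.14, 3.14, 3.14, 3.14].

## Interface

Orientations are given as [roll, pitch, yaw] about the fixed x, y, z axes, in that order (R = Rz(yaw) Ry(pitch) Rx(roll)).
In Python, from cell import * gives the robot as it stands.
- The arm moves only by the tool move_arm, never from a script. Its argument "rows" is text: rows parted by semicolons, each of 7 numbers parted by spaces: the shift along the tool's x, y, z scaled (see below), then the turn, a rotation vector about the tool's x, y, z scaled (see below), then the closure, from -1 (fully open) to 1 (shut). A call has 1 to 12 rows; each row is the pose to reach, as a shift and turn from the pose commanded when the call began, along the tool's axes at that moment; what a row does not reach only later rows make up. The controller multiplies each number of a shift by 0.3 m and each number of a turn by pi/2 rad. A row lasts 1/12 s, in which the tool goes at most 41.7 mm and 7.16 degrees, less where a joint would pass 70% of its speed; a pose out of reach is approached as far as the arm can. A call with a number of a shift or a turn outside -1 to 1 is refused whole. A call with a gripper value outside its range is refused whole. The fingers move at their own pace and stop on an object; the grip force is fixed at half the most. Time passes only in rows, so rows that repeat a pose let the fingers close. It gives the time, the measured TCP pose, the force, the opening and the grip force at its end, in the units of the state.
- read_state(): the state, without advancing time (a new reading comes with each control period).
- get_image(name): name is "scene" or "top"; returns a dict with "img" (420x560x3 uint8, red, green, blue), "vfov" (degrees; the focal length in pixels is half the picture's height over the tangent of half this angle, whatever the lens; pixels are square), "cx", "cy" (the principal point, pixels), "extrinsics" (4x4, takes a point from camera to world coordinates). Camera axes: x right, y up, looking along -z (the intrinsics and any distortion apply to the point x, -y, -z); pixel columns grow to the right and rows downward; lengths in mm; the calibration is good to about 2 mm. A picture is of the moment at which its call begins. There is no depth.
- finish_job(): hands the job in; it is judged then, once.
The state is a dict: "clock": time; "qpos": joint angles; "qd": joint speeds; "tau": joint torques, N m; "eef_pos": TCP position; "tool_rot": TCP orientation; "force": force on the tool from outside, world axes, zero at the start; "torque": the same for the moment, N m; "width": finger opening in mm; "gripper_force": force on a finger pad.
Only numpy, scipy, OpenCV 4.12 (cv2) and the standard library are available. Lean on these libraries where they do the work, as an engineer would, in place of code of your own. Each camera call takes 0.05 s, during which the arm holds its last target. There are 200 camera calls.

## Task

The jar coder is live and its powered drawer stands open. Push the mushroom stop down until it latches, then, with it latched, lay the square jam jar on its side in the nest of the drawer with its lid towards the mushroom's side of the machine and push the drawer fully shut. Then twist the mushroom clockwise so that it springs up again and the coder is ready to run; the glass jar must never be dropped or knocked over, and the other things on the bench stay where they are.

Things in the scene. Friction and masses are not known exactly. Their poses are not given: they have to be found in the camera images.
- coder: Fixed white desktop machine, 300 mm wide (y), 300 deep (x), 240 high. Origin at the foot of its front face, in the middle; x points from the front into the machine, z up. The front face (x = 0) is 170 high; above it a flat grey console slopes up and back to x 120, z 239. The drawer slides out along -x. The mushroom stop stands on the -y half of the console, a flat screen on the +y half.
- nest (a point): Centre of the nest floor in the drawer, 16 mm above the bench; axes parallel to the coder's, moves with the drawer. The nest is a pocket 62 mm (x) by 106 mm (y) framed by strips 10 mm high, for the jar lying along y, lid to -y. The drawer around it is an open tray, 132 mm (x) by 126 mm (y) inside, its walls 70 mm above the nest floor: room for an upright gripper only.
- drawer_front (a point): Middle of the outer face of the drawer's front panel, 75 mm above the bench; axes parallel to the coder's (x is the closing direction). The panel is 180 mm wide, from 8 to 98 mm above the bench; a steel finger lip (90 mm wide, 86 to 92 mm above the bench) sticks out 12 mm in front of it.
- drawer (a joint): How far the drawer is open, m: 0 fully shut, 0.18 fully out. It slides with about 2 N of friction and stays where it is left.
- stop_top (a point): Centre of the top of the mushroom stop's round head; z points out along the stop's axis, 30 degrees from vertical, leaning to the coder's front. Head 40 mm in diameter; when up its top is 31 mm above the console, its gripping rim 16 to 25 mm above, on a narrower neck. The point goes down and turns with the head.
- stop (a joint): How far the stop's head is pushed in, m: 0 up, about 0.0058 latched, 0.0075 at the bottom. Spring-loaded: pushing takes about 6 N at first and up to about 14 N just before it snaps over and latches; it then stays down when let go.
- stop_head (a joint): Turn of the stop's head, rad: 0 at rest, positive clockwise seen from outside, end stop at 0.9. When latched, a clockwise turn of 0.7 or more (under 0.2 N m) frees the latch; let go there, the head springs up and turns back to 0 by itself. Held tight by the fingers it stays down until they let go.
- jar: Square glass jam jar, standing upright at first: body 56 x 56 mm, 80 high; round steel lid, 54 mm in diameter, from 84 to 98 mm; 98 mm tall in all, about 0.4 kg, centre of mass about 47 mm up. Origin at the centre of its underside, z along its axis to the lid, x and y square to its sides.
- jar_mid (a point): Middle of the jar: on its axis, 49 mm above its underside; axes as the jar's.
- jar_lid (a point): Centre of the top of the jar's lid; axes as the jar's.
- ramekin: Bystander: white round bowl, 84 mm wide, 42 high; origin at the centre of its underside.
- honey: Bystander: round amber honey jar, 60 mm in diameter, 75 high; origin at the centre of its underside.
- mill: Bystander: turned dark wooden pepper mill, 54 mm in diameter, 124 high; origin at the centre of its underside.

How it is judged (in metres and radians):
On the way, in this order (a step that is already met when the one before it is completed fails the run):
1. the mushroom stop is latched down and let go, before the jar is in the drawer (value of joint stop above 0.0045 m and contact force between each of the arm, the fingers and stop below 0.3 N), for 0.2 s.
2. with the stop latched, the jar lies in the nest, lid to the mushroom's side, and is let go (value of joint stop above 0.0045 m and x of jar_mid in the frame of nest between -0.006 and 0.006 m and y of jar_mid in the frame of nest between -0.01 and 0.01 m and z of jar_mid in the frame of nest below 0.033 m and y of jar_lid in the frame of nest below -0.03 m and contact force between the fingers and jar below 0.3 N), for 0.2 s.
3. with the stop still latched, the drawer is fully shut (value of joint stop above 0.0045 m and value of joint drawer below 0.004 m), for 0.2 s.
At the end, for the whole second after the job is handed in: The mushroom stop is up (within 1.5 mm) and turned back to rest, the drawer is shut (within 4 mm), and the jar lies still on its side in the nest (middle within 6 mm across and 10 mm along, resting on the nest floor), lid on the mushroom's side (value of joint stop below 0.0015 m and value of joint stop_head below 0.1 rad and value of joint drawer below 0.004 m and x of jar_mid in the frame of nest between -0.006 and 0.006 m and y of jar_mid in the frame of nest between -0.01 and 0.01 m and z of jar_mid in the frame of nest below 0.033 m and y of jar_lid in the frame of nest below -0.03 m and linear speed of jar below 0.02 m/s); the robot touches nothing.
It fails at once if the jar is dropped or knocked over (it turns faster than 8 rad/s or moves faster than 1.2 m/s) (angular speed of jar above 8 rad/s or linear speed of jar above 1.2 m/s).
It fails at once if a bystander is moved more than 20 mm (distance of any of ramekin, honey, mill from where it was at the start of the episode above 0.02 m).
It also fails if it takes over 72 s, if anything falls off the work surface, if the arm or the gripper's body presses on something with over 40 N, if the wrist force passes 120 N, or if a joint passes its speed limit or range.

## Working session

There is one attempt and no reset: what is moved stays moved. The work goes in short steps, Python scripts to look and compute and a tool call to move; the robot and the scene stay as the last step left them, time stands still between calls to the robot, and variables do not carry over. Pictures are saved under pics/ and viewed, at most 10 in all, crops included, and the job is handed in when it is done.

Besides the shell and the picture viewer there is one more tool, called after "Call:" in YAML: its name, and indented under it one key for each argument. move_arm: Moves the arm, as the interface text tells. Its arguments: {"type":"object","properties":{"rows":{"type":"string"}},"required":["rows"]}

```bash
ls; mkdir -p pics
python3 - <<'E'
from cell import *
import cv2,numpy as np,pickle
for n in("scene","top"):
    g=get_image(n); pickle.dump(g,open(n+'.pkl','wb'))
    cv2.imwrite(f'pics/{n}0.png',g['img'][:,:,::-1])
    print(n,{k:v for k,v in g.items() if k!='img'})
print(read_state())
E
```

```text
pics
scene {'vfov': 57.38594237413151, 'cx': 279.99949221055647, 'cy': 204.85814757426988, 'extrinsics': array([[ 5.51142010e-02, -8.71610417e-01,  4.87091066e-01,
         9.85541822e+02],
       [ 9.98392236e-01,  5.45770499e-02, -1.53065117e-02,
         8.58080031e+01],
       [-1.32426784e-02,  4.87151544e-01,  8.73217043e-01,
         9.31215313e+02],
       [ 0.00000000e+00,  0.00000000e+00,  0.00000000e+00,
         1.00000000e+00]])}
top {'vfov': 49.76190225717756, 'cx': 285.1897743019397, 'cy': 211.09438134434257, 'extrinsics': array([[ 5.58876815e-02,  9.72329107e-01, -2.26831820e-01,
         3.33751369e+02],
       [-9.98436482e-01,  5.41812750e-02, -1.37470542e-02,
         8.07161639e+01],
       [-1.07662376e-03,  2.27245455e-01,  9.73836919e-01,
         1.16515381e+03],
       [ 0.00000000e+00,  0.00000000e+00,  0.00000000e+00,
         1.00000000e+00]])}
{'clock': 0.1, 'qpos': array([ 1.08720755,  0.6292271 ,  0.03842648,  1.5182709 , -0.02699736,
        0.99629023, -0.02003579]), 'qd': array([ 0.00108343, -0.00197669,  0.00018921, -0.00202439, -0.00037103,
       -0.00044954,  0.00014177]), 'tau': array([ 2.78243999e-03, -5.64530861e+01,  1.23032201e+00, -1.93973583e+01,
        1.12221303e-02,  5.46615163e-03, -1.29763669e-05]), 'eef_pos': array([ 263.5524673 , -593.58914889,  244.496955  ]), 'tool_rot': array([-3.13991435e+00,  6.97866299e-06,  4.17769149e-01]), 'force': array([-0.08193618, -0.75029663,  0.02071484]), 'torque': array([-0.00663144,  0.03830841, -0.00200398]), 'gripper_force': 0.0, 'width': 85.16238331544969}
```

View pics/scene0.png

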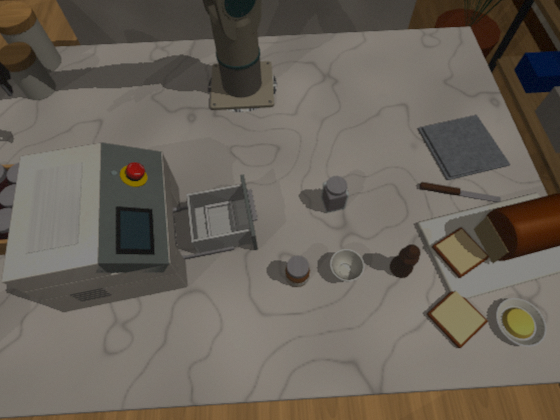

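View pics/top0.png

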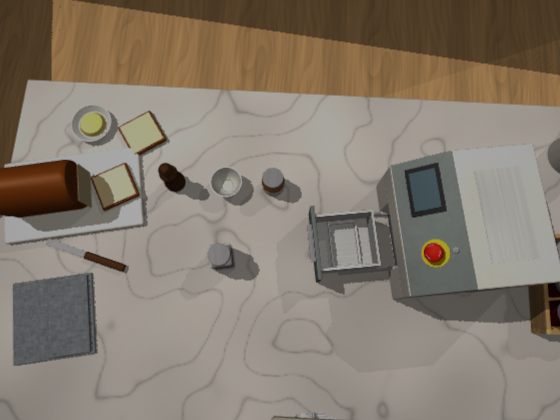

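```bash
cat > h.py <<'E'
import numpy as np,cv2,pickle
def load(n): return pickle.load(open(n+'.pkl','rb'))
def ray(g,uv):
    f=g['img'].shape[0]/2/np.tan(np.radians(g['vfov']/2)); E=g['extrinsics']
    d=np.array([(uv[0]-g['cx'])/f,-(uv[1]-g['cy'])/f,-1.])
    return E[:3,3],E[:3,:3]@d
def onz(g,uv,z):
    o,d=ray(g,uv); return o+d*(z-o[2])/d[2]
def proj(g,p):
    f=g['img'].shape[0]/2/np.tan(np.radians(g['vfov']/2)); E=g['extrinsics']
    c=E[:3,:3].T@(np.array(p,float)-E[:3,3]); return np.array([g['cx']-f*c[0]/c[2],g['cy']+f*c[1]/c[2]])
def tri(ga,a,gb,b):
    o1,d1=ray(ga,a);o2,d2=ray(gb,b)
    A=np.stack([d1,-d2],1);s=np.linalg.lstsq(A,o2-o1,rcond=None)[0]
    p,q=o1+s[0]*d1,o2+s[1]*d2; return (p+q)/2,np.linalg.norm(p-q)
def crop(g,x,y,w,h,k,name):
    c=cv2.resize(g['img'][y:y+h,x:x+w,::-1],None,fx=k,fy=k,interpolation=cv2.INTER_CUBIC)
    c=np.clip(c.astype(float)*1.5,0,255).astype(np.uint8)
    cv2.imwrite(name,c)
E
python3 - <<'E'
from h import *
s,t=load('scene'),load('top')
crop(t,200,140,280,165,2.8,'pics/t1.png'); crop(s,85,130,280,165,2.8,'pics/s1.png')
for n,g in(('s',s),('t',t)):
    i=g['img'].astype(int); m=((i[...,0]>110)&(i[...,1]<60)&(i[...,2]<60)).astype(np.uint8)
    k,l,st,c=cv2.connectedComponentsWithStats(m)
    for j in range(1,k):
        if st[j,4]>30: print(n,st[j],c[j])
E
```

```text
s [127 163  17  13 163] [135.06134969 168.8404908 ]
t [424 244  19  17 245] [432.82857143 251.79591837]
```

View pics/t1.png

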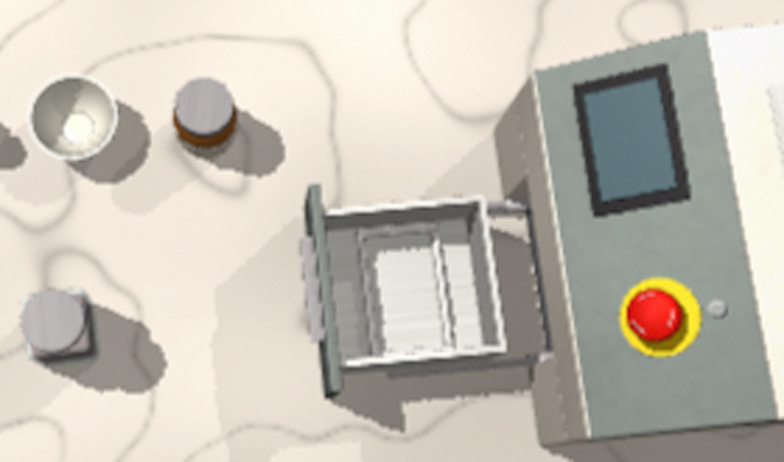

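View pics/s1.png

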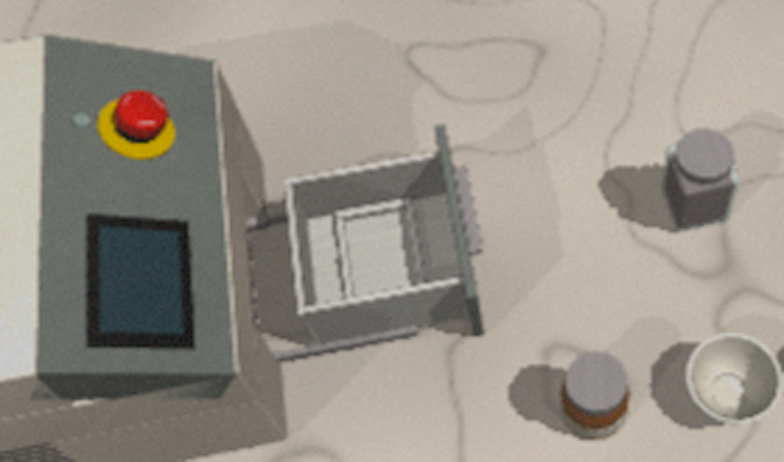

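The views show the mushroom (top crop 655,315; scene crop 140,115), console front edge (top 535,70–590,437), open drawer with nest (top ~407,295), and the jar (lid top 55,321; scene 704,156).

Run:
```python
from h import *
np.set_printoptions(precision=1,suppress=True)
s,t=load('scene'),load('top')
T=lambda u,v:(200+u/2.8,140+v/2.8); S=lambda u,v:(85+u/2.8,130+v/2.8)
a,b=onz(t,T(535,70),170),onz(t,T(590,437),170); print('front edge top',a,b,np.linalg.norm(a-b),np.degrees(np.arctan2(*(a-b)[[1,0]])))
c,d=onz(t,T(708,30),239),onz(t,T(780,420),239); print('rear',c,d,np.linalg.norm(c-d),np.degrees(np.arctan2(*(c-d)[[1,0]])))
a,b=onz(s,S(235,375),170),onz(s,S(214,60),170); print('front edge scene',a,b,np.linalg.norm(a-b),np.degrees(np.arctan2(*(a-b)[[1,0]])))
print('stop',tri(s,(135.06,168.84),t,(432.83,251.8)))
for nm,z,pts in (('panel top outer',98,[(306,190),(328,396)]),('wall inside corners z86',86,[(484,208),(500,347)]),('nest frame far outer',26,[(437,236),(448,349)]),('nest near',26,[(360,234),(372,355)])):
    p=[onz(t,T(*q),z) for q in pts]; print(nm,*p,np.linalg.norm(p[0]-p[1]),np.degrees(np.arctan2(*(p[0]-p[1])[[1,0]])))
p=[onz(s,S(*q),98) for q in[(482,333),(447,126)]]; print('panel scene',*p,np.linalg.norm(p[0]-p[1]))
# lids: low saturation
for n,g,box in(('t',t,(200,235,45,40)),('s',s,(315,170,40,45)),('th',t,(255,160,40,40)),('sh',s,(280,250,40,40))):
    x,y,w,h=box; im=g['img'][y:y+h,x:x+w].astype(int); m=((im[...,0]-im[...,2]<8)&(im.sum(2)>220)).astype(np.uint8)
    k,l,st,cc=cv2.connectedComponentsWithStats(m); j=1+st[1:,4].argmax(); uv=cc[j]+[x,y]
    print(n,st[j],uv,onz(g,uv,98 if len(n)==1 else 75))
print('lid crop',onz(t,T(55,321),98),onz(s,S(704,156),98),tri(t,T(55,321),s,S(704,156)))
for nm,u,v,z in(('ram',T(73,117),S(735,378),42),('honey',T(204,107),S(596,382),75)): print(nm,onz(t,u,z),onz(s,v,z))
```

```text
front edge top [ 688.4 -143.4  170. ] [ 392.3 -186.7  170. ] 299.19715951491065 8.30740502965898
rear [ 703.8 -261.5  239. ] [ 408.  -304.9  239. ] 299.0192154030497 8.346735743482068
front edge scene [ 688.2 -141.6  170. ] [ 391.3 -185.5  170. ] 300.1377611709471 8.41969231736155
stop (array([ 482.2, -218. ,  229.2]), np.float64(1.3104759711255691))
panel top outer [593.6  37.9  98. ] [418.1  11.9  98. ] 177.4662350385895 8.44476380371652
wall inside corners z86 [ 589.  -118.3   86. ] [ 468.5 -133.4   86. ] 121.50678055501412 7.109192006674588
nest frame far outer [574.5 -86.7  26. ] [471.6 -98.7  26. ] 103.64861443495046 6.62935663403192
nest near [572.5 -16.2  26. ] [462.4 -30.7  26. ] 111.0317906807354 7.516822562722388
panel scene [635.3  40.5  98. ] [426.1  13.4  98. ] 210.90700587176445
t [  8   8  28  29 545] [220.  255.4] [466.2 243.8  98. ]
s [  8   6  26  34 370] [336.8 187.2] [478.5 247.6  98. ]
th [  8   8  20  20 319] [272.4 177.4] [672.8 133.1  75. ]
sh [  6   6  23  21 354] [297.4 265.7] [673.7 132.6  75. ]
lid crop [468.  244.8  98. ] [473.9 247.3  98. ] (array([469.1, 247.4,  90.1]), np.float64(2.7385243052554693))
ram [664.6 253.6  42. ] [667.2 256.2  42. ]
honey [670.7 131.8  75. ] [675.6 133.5  75. ]
```

```bash
cat >> h.py <<'E'
from scipy.spatial.transform import Rotation as Ro
YAW=np.radians(8.35); O=np.array([540.1,-164.4,0])
ex=np.array([np.sin(YAW),-np.cos(YAW),0]); ey=np.array([np.cos(YAW),np.sin(YAW),0]); ez=np.array([0,0,1.])
def C(x,y,z): return O+x*ex+y*ey+z*ez
def coder(p): d=np.array(p)-O; return np.array([d@ex,d@ey,d[2]])
n=np.cos(np.pi/6)*ez-np.sin(np.pi/6)*ex
def RT(z,x):
    z=z/np.linalg.norm(z); x=x-z*(x@z); x/=np.linalg.norm(x); return Ro.from_matrix(np.stack([x,np.cross(z,x),z],1))
def az(a): return np.array([np.cos(np.radians(a)),np.sin(np.radians(a)),0])
def go(st,pos,R):
    R0=Ro.from_euler('xyz',st['tool_rot']); d=np.array(pos)-st['eef_pos']; sh=R0.inv().apply(d); rv=(R0.inv()*R).as_rotvec()
    print('shift',np.round(sh/300,4),'turn',np.round(rv/(np.pi/2),4),'dist %.1f deg %.1f rows>=%.1f'%(np.linalg.norm(d),np.degrees(np.linalg.norm(rv)),max(np.linalg.norm(d)/41.7,np.degrees(np.linalg.norm(rv))/7.16)))
TOP=C(44.5,-65,231.5); RS=RT(-n,ey)
E
python3 - <<'E'
from h import *
from cell import *
np.set_printoptions(precision=2,suppress=True)
s=read_state(); p=s['eef_pos']+[0,0,130]; go(s,p,RS)
s['eef_pos']=p; s['tool_rot']=RS.as_euler('xyz'); go(s,TOP+74*n,RS); print(TOP,n)
g=load('top'); crop(g,195,235,60,45,12,'pics/j.png')
E
```

```text
shift [-0.   -0.   -0.43] turn [-0.33 -0.05  0.17] dist 130.0 deg 33.8 rows>=4.7
shift [ 0.9  -1.22 -0.4 ] turn [ 0.  0. -0.] dist 470.9 deg 0.0 rows>=11.3
[ 482.25 -217.87  231.5 ] [-0.07  0.49  0.87]
```

View pics/j.png

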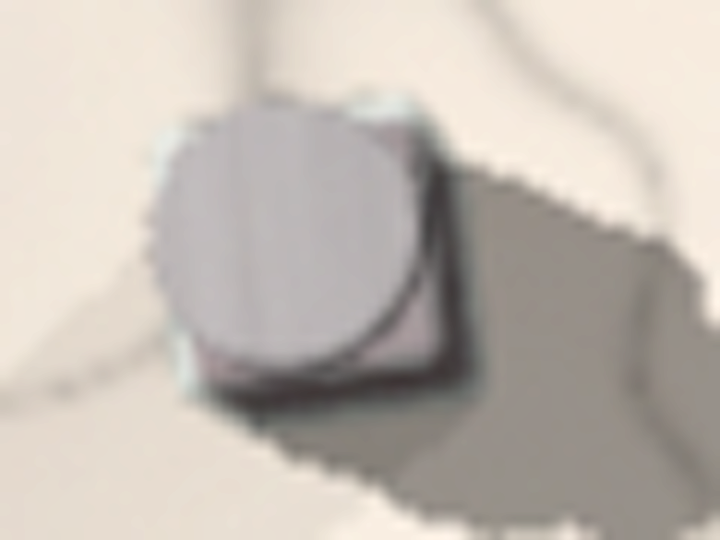

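Call:
move_arm:
  rows: "0 0 -0.2 0 0 0 1; 0 0 -0.43 -0.33 -0.05 0.17 1; 0 0 -0.43 -0.33 -0.05 0.17 1; 0 0 -0.43 -0.33 -0.05 0.17 1; 0 0 -0.43 -0.33 -0.05 0.17 1; 0 0 -0.43 -0.33 -0.05 0.17 1; 0 0 -0.43 -0.33 -0.05 0.17 1; 0 0 -0.43 -0.33 -0.05 0.17 1"

```text
clock: 0.77
eef_pos: [264.5, -592.8, 373.8]
tool_rot: [2.622, 0.008, 0.146]
force: [1.4, -1.0, 0.4]
width: 0.1
gripper_force: 0.0
```

```bash
cat > st.py <<'E'
import sys
from h import *
from cell import *
np.set_printoptions(precision=3,suppress=True)
s=read_state()
print(s['clock'],s['eef_pos'],s['tool_rot'],'q',s['qpos'],'F',s['force'],s['width'],s['gripper_force'])
E
cat > a.py <<'E'
from st import *
go(s,TOP+74*n,RS)
E
python3 a.py
```

```text
0.7667 [ 264.522 -592.784  373.839] [2.622 0.008 0.146] q [ 0.796  0.312  0.269  1.836  0.229  0.534 -0.559] F [ 1.38  -0.959  0.436] 0.08483487500628442 0.0
shift [ 0.902 -1.214 -0.403] turn [-0.002  0.004  0.003] dist 469.7 deg 0.5 rows>=11.3
```

Call:
move_arm:
  rows: "0.45 -0.61 -0.2 0 0 0 1; 0.45 -0.61 -0.2 0 0 0 1; 0.45 -0.61 -0.2 0 0 0 1; 0.45 -0.61 -0.2 0 0 0 1; 0.45 -0.61 -0.2 0 0 0 1; 0.45 -0.61 -0.2 0 0 0 1; 0.45 -0.61 -0.2 0 0 0 1"

```text
clock: 1.35
eef_pos: [375.7, -384.2, 333.0]
tool_rot: [2.621, 0.008, 0.153]
force: [0.6, 0.2, -0.4]
width: 0.3
gripper_force: 0.0
```

```bash
python3 a.py
```

```text
1.35 [ 375.703 -384.194  333.046] [2.621 0.008 0.153] q [ 0.146  0.251  0.428  2.078  0.567  0.567 -1.313] F [ 0.558  0.225 -0.415] 0.26969250778234605 0.0
shift [ 0.437 -0.596 -0.202] turn [-0.002  0.002  0.006] dist 229.8 deg 0.6 rows>=5.5
```

Call:
move_arm:
  rows: "0.44 -0.6 -0.2 0 0 0 1; 0.44 -0.6 -0.2 0 0 0 1; 0.44 -0.6 -0.2 0 0 0 1; 0.44 -0.6 -0.2 0 0 0 1; 0.44 -0.6 -0.2 0 0 0 1; 0.44 -0.6 -0.2 0 0 0 1; 0.44 -0.6 -0.2 0 0 0 1; 0.44 -0.6 -0.2 0 0 0 1; 0.44 -0.6 -0.2 0 0 0 1"

```text
clock: 2.1
eef_pos: [474.3, -187.6, 295.6]
tool_rot: [2.618, 0.008, 0.14]
force: [-1.3, 0.6, 1.0]
width: 0.2
gripper_force: 0.0
```

```bash
python3 a.py
python3 - <<'E'
from st import *
import pickle
for k in('top','scene'): pickle.dump(get_image(k),open(k+'1.pkl','wb'))
a,b=load('top1'),load('scene1')
A=cv2.resize(a['img'][180:320,360:500,::-1],None,fx=2.8,fy=2.8);B=cv2.resize(b['img'][100:240,70:210,::-1],None,fx=2.8,fy=2.8)
cv2.imwrite('pics/press.png',np.hstack([A,B]))
E
```

```text
2.1 [ 474.303 -187.625  295.585] [2.618 0.008 0.14 ] q [-0.289  0.362  0.367  2.042  0.586  0.752 -1.81 ] F [-1.289  0.64   0.991] 0.21766347962140142 0.0
shift [ 0.011 -0.017 -0.01 ] turn [-0.     0.006 -0.001] dist 6.9 deg 0.6 rows>=0.2
2.1 [ 474.303 -187.625  295.585] [2.618 0.008 0.14 ] q [-0.289  0.362  0.367  2.042  0.586  0.752 -1.81 ] F [-1.289  0.64   0.991] 0.21766347962140142 0.0
```

View pics/press.png

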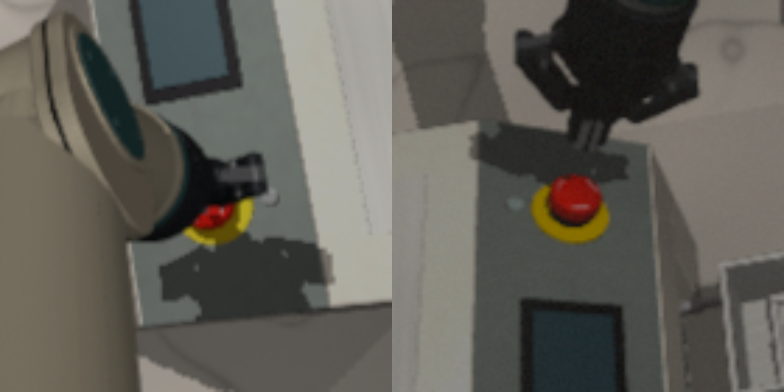

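The tool stands above the mushroom (scene crop 575,195), tip at (590,145), aligned along its axis.

Call:
move_arm:
  rows: "0.01 -0.017 0.06 0 0 0 1; 0.01 -0.017 0.12 0 0 0 1; 0.01 -0.017 0.17 0 0 0 1; 0.01 -0.017 0.185 0 0 0 1; 0.01 -0.017 0.195 0 0 0 1; 0.01 -0.017 0.2 0 0 0 1; 0.01 -0.017 0.205 0 0 0 1; 0.01 -0.017 0.21 0 0 0 1; 0.01 -0.017 0.215 0 0 0 1; 0.01 -0.017 0.215 0 0 0 1"

```text
clock: 3.03
eef_pos: [479.6, -213.7, 238.1]
tool_rot: [2.618, 0.008, 0.14]
force: [-5.1, 5.9, 11.0]
width: 0.3
gripper_force: 6.0
```

Run:
```python
from st import *
d=s['eef_pos']-14*n-TOP; print('tip rel top along n',d@n,'ey',d@ey,'other',d@np.cross(n,ey),'Fn',s['force']@n)
```

```text
3.0333 [ 479.571 -213.684  238.07 ] [2.618 0.008 0.14 ] q [-0.24   0.471  0.396  2.093  0.639  0.578 -1.859] F [-5.054  5.925 10.962] 0.31892292508020037 6.0090901243529515
tip rel top along n -6.045902347946579 ey -2.0440452446689696 other 0.6367690026792265 Fn 12.791661617976773
```

Call:
move_arm:
  rows: "0 0 0.006 0 0 0 1; 0 0 0.012 0 0 0 1; 0 0 0.018 0 0 0 1; 0 0 0.024 0 0 0 1; 0 0 0.024 0 0 0 1"

```text
clock: 3.45
eef_pos: [480.4, -214.2, 236.9]
tool_rot: [2.618, 0.005, 0.141]
force: [-27.0, 39.5, 77.0]
width: -0.0
gripper_force: 44.3
```

Run:
```python
from st import *
d=s['eef_pos']-14*n-TOP; print('tip rel top along n',d@n,'Fn',s['force']@n)
```

```text
3.45 [ 480.369 -214.222  236.934] [2.618 0.005 0.141] q [-0.239  0.473  0.397  2.094  0.644  0.571 -1.864] F [-26.982  39.53   77.046] -0.0029187346142213757 44.32185551704606
tip rel top along n -7.353311570740901 Fn 88.2381925489487
```

Call:
move_arm:
  rows: "0 0 -0.05 0 0 0 1; 0 0 -0.15 0 0 0 1; 0 0 -0.28 0 0 0 1; 0 0 -0.4 0 0 0 0; 0 0 -0.5 0 0 0 -1; 0 0 -0.5 0 0 0 -1"

```text
clock: 3.95
eef_pos: [474.3, -139.8, 365.7]
tool_rot: [2.621, -0.004, 0.146]
force: [1.0, 0.5, -0.3]
width: 36.0
gripper_force: 0.0
```

```bash
cat > b.py <<'E'
from st import *
JY=10
RP=RT(az(JY-90),-ez); JAR=np.array([471,246,62.])
zt=az(JY-90)
E
python3 - <<'E'
from b import *
from scipy.spatial.transform import Slerp
R0=Ro.from_euler('xyz',s['tool_rot']); sl=Slerp([0,1],Ro.concatenate([R0,RP]))
tgt=JAR+[0,0,160]-zt*90
for f in(.5,1):
    p=s['eef_pos']*(1-f)+tgt*f; go(s,p,sl(f)); s=dict(s,eef_pos=s['eef_pos'])
print('z at half',sl(.5).as_matrix()[:,2], (R0.inv()*RP).magnitude())
E
```

```text
3.95 [ 474.274 -139.804  365.728] [ 2.621 -0.004  0.146] q [-0.381  0.257  0.333  1.947  0.536  0.971 -1.798] F [ 0.953  0.467 -0.27 ] 35.986160525061784 0.0
shift [ 0.083 -0.802 -0.184] turn [-0.267 -0.255 -0.455] dist 248.0 deg 52.7 rows>=7.4
shift [ 0.166 -1.604 -0.367] turn [-0.533 -0.51  -0.91 ] dist 496.1 deg 105.4 rows>=14.7
z at half [-0.079 -0.871 -0.486] 1.840403924947074
```

Call:
move_arm:
  rows: "0.08 -0.8 -0.18 -0.27 -0.255 -0.455 -1; 0.08 -0.8 -0.18 -0.27 -0.255 -0.455 -1; 0.08 -0.8 -0.18 -0.27 -0.255 -0.455 -1; 0.08 -0.8 -0.18 -0.27 -0.255 -0.455 -1; 0.08 -0.8 -0.18 -0.27 -0.255 -0.455 -1; 0.08 -0.8 -0.18 -0.27 -0.255 -0.455 -1; 0.08 -0.8 -0.18 -0.27 -0.255 -0.455 -1; 0.08 -0.8 -0.18 -0.27 -0.255 -0.455 -1; 0.08 -0.8 -0.18 -0.27 -0.255 -0.455 -1; 0.08 -0.8 -0.18 -0.27 -0.255 -0.455 -1; 0.08 -0.8 -0.18 -0.27 -0.255 -0.455 -1"

```text
clock: 4.87
eef_pos: [461.7, 91.5, 288.9]
tool_rot: [2.298, 0.766, 0.453]
force: [-0.2, 0.5, -0.4]
width: 85.2
gripper_force: 0.0
```

Run:
```python
from b import *
go(s,JAR+[0,0,160]-zt*90,RP)
g=get_image('scene'); i=g['img'].astype(int); m=((i[...,0]>110)&(i[...,1]<60)&(i[...,2]<60)); v,u=np.nonzero(m[150:185,110:160]); print('red',u.mean()+110,v.mean()+150,len(u))
print('was proj',proj(g,TOP),'latched shift',proj(g,TOP-5.8*n)-proj(g,TOP))
```

```text
4.8667 [461.682  91.516 288.918] [2.298 0.766 0.453] q [-0.793  0.755  0.137  1.708  0.605  1.55  -1.714] F [-0.165  0.544 -0.399] 85.16621423586653 0.0
shift [ 0.397 -0.437 -0.599] turn [-0.27  -0.249 -0.453] dist 252.2 deg 52.5 rows>=7.3
red 134.816091954023 170.44252873563218 174
was proj [135.061 168.255] latched shift [-0.544  1.509]
```

Call:
move_arm:
  rows: "0.4 -0.44 -0.6 -0.27 -0.25 -0.45 -1; 0.4 -0.44 -0.6 -0.27 -0.25 -0.45 -1; 0.4 -0.44 -0.6 -0.27 -0.25 -0.45 -1; 0.4 -0.44 -0.6 -0.27 -0.25 -0.45 -1; 0.4 -0.44 -0.6 -0.27 -0.25 -0.45 -1; 0.4 -0.44 -0.6 -0.27 -0.25 -0.45 -1; 0.4 -0.44 -0.6 -0.27 -0.25 -0.45 -1; 0.4 -0.44 -0.6 -0.27 -0.25 -0.45 -1; 0.4 -0.44 -0.6 -0.27 -0.25 -0.45 -1; 0.4 -0.44 -0.6 -0.27 -0.25 -0.45 -1; 0.4 -0.44 -0.6 -0.27 -0.25 -0.45 -1; 0.4 -0.44 -0.6 -0.27 -0.25 -0.45 -1"

```text
clock: 5.92
eef_pos: [455.0, 336.5, 221.1]
tool_rot: [1.664, 1.567, 0.267]
force: [0.5, 0.1, 0.2]
width: 85.3
gripper_force: 0.0
```

Run:
```python
from b import *
go(s,JAR+[0,0,160]-zt*90,RP)
```

```text
5.9167 [454.998 336.545 221.078] [1.664 1.567 0.267] q [-1.194  1.268  0.274  1.202  0.671  1.971 -0.954] F [0.477 0.05  0.16 ] 85.28329888429876 0.0
shift [-0.003  0.     0.006] turn [-0.    -0.    -0.002] dist 2.2 deg 0.2 rows>=0.1
```

Call:
move_arm:
  rows: "0.05 0 0 0 0 0 -1; 0.12 0 0 0 0 0 -1; 0.2 0 0 0 0 0 -1; 0.27 0 0 0 0 0 -1; 0.33 0 0 0 0 0 -1; 0.33 0 0 0 0 0 -1; 0.33 0 0 0 0 0 -1"

```text
clock: 6.5
eef_pos: [453.8, 336.7, 119.5]
tool_rot: [-0.27, 1.567, -1.665]
force: [-0.4, -0.5, 0.7]
width: 85.3
gripper_force: 0.0
```

Run:
```python
from b import *
go(s,JAR-zt*90,RP)
a,b=get_image('top')['img'],get_image('scene')['img']
cv2.imwrite('pics/pick.png',np.vstack([np.hstack([cv2.resize(x[y:y+200,c:c+266,::-1],None,fx=1.5,fy=1.5) for x,y,c in((a,150,80),(b,100,250))])]))
```

```text
6.5 [453.808 336.708 119.503] [-0.27   1.567 -1.665] q [-1.186  1.424  0.258  1.117  0.626  1.934 -1.015] F [-0.358 -0.503  0.703] 85.30000883160339 0.0
shift [0.192 0.004 0.007] turn [0.001 0.002 0.001] dist 57.6 deg 0.2 rows>=1.4
```

View pics/pick.png

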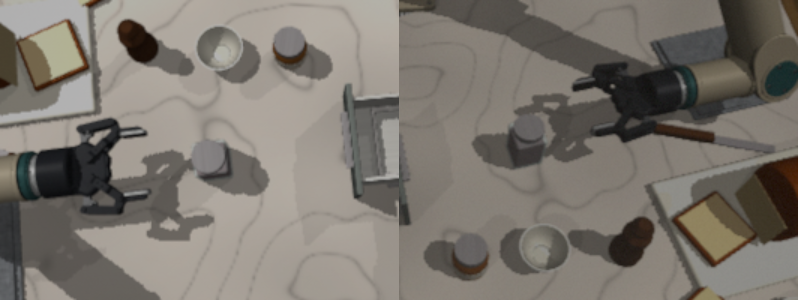

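Tool is level, left of the jar in top view (jar at crop 210,160), fingers straddling its line; the wrist is long and low, so I'll pick with a 6° nose-down tilt.

```bash
cat >> b.py <<'E'
t6=np.radians(6); zp=np.cos(t6)*zt-np.sin(t6)*ez; RP=RT(zp,-ez); GR=JAR+[0,0,3]+3*zt
E
python3 - <<'E'
from b import *
go(s,GR-zp*93,RP); 
s=dict(s,eef_pos=GR-zp*93,tool_rot=RP.as_euler('xyz')); go(s,GR,RP); print(GR-zp*93,GR)
E
```

```text
6.6 [454.195 337.563 121.312] [ 0.794  1.569 -0.6  ] q [-1.186  1.421  0.259  1.117  0.626  1.934 -1.014] F [0.059 0.244 0.675] 85.54527551504903 0.0
shift [0.155 0.002 0.012] turn [ 0.002  0.068 -0.001] dist 46.7 deg 6.1 rows>=1.1
shift [0.   0.   0.31] turn [-0.  0. -0.] dist 93.0 deg 0.0 rows>=2.2
[455.46  334.131  74.721] [471.521 243.046  65.   ]
```

Call:
move_arm:
  rows: "0.04 0 0.012 0 0.068 0 -1; 0.08 0 0.012 0 0.068 0 -1; 0.12 0 0.012 0 0.068 0 -1; 0.155 0 0.012 0 0.068 0 -1; 0.155 0 0.012 0 0.068 0 -1; 0.155 0 0.012 0 0.068 0 -1"

```text
clock: 7.1
eef_pos: [453.8, 333.5, 72.4]
tool_rot: [-3.122, 1.469, 1.768]
force: [-0.3, 0.4, 0.4]
width: 85.3
gripper_force: 0.0
```

Run:
```python
from b import *
go(s,GR,RP)
```

```text
7.1 [453.774 333.476  72.441] [-3.122  1.469  1.768] q [-1.17   1.434  0.226  1.121  0.586  1.84  -1.059] F [-0.343  0.42   0.387] 85.3209859715711 0.0
shift [-0.006  0.005  0.308] turn [0.002 0.002 0.002] dist 92.5 deg 0.3 rows>=2.2
```

Call:
move_arm:
  rows: "-0.006 0.005 0.07 0 0 0 -1; -0.006 0.005 0.14 0 0 0 -1; -0.006 0.005 0.2 0 0 0 -1; -0.006 0.005 0.26 0 0 0 -1; -0.006 0.005 0.308 0 0 0 -1; -0.006 0.005 0.308 0 0 0 -1; -0.006 0.005 0.308 0 0 0 -1"

```text
clock: 7.68
eef_pos: [472.2, 243.5, 66.2]
tool_rot: [-3.141, 1.467, 1.749]
force: [0.9, -0.3, -0.4]
width: 85.9
gripper_force: 0.0
```

Run:
```python
from b import *
import pickle
go(s,GR,RP)
g=get_image('top'); pickle.dump(g,open('top2.pkl','wb')); gs=get_image('scene');pickle.dump(gs,open('scene2.pkl','wb'))
cv2.imwrite('pics/pick2.png',np.hstack([cv2.resize(x[y:y+100,c:c+130,::-1],None,fx=3,fy=3) for x,y,c in((g['img'],205,150),(gs['img'],140,270))]))
```

```text
7.6833 [472.201 243.526  66.181] [-3.141  1.467  1.749] q [-1.113  1.388  0.243  1.354  0.625  1.647 -1.138] F [ 0.932 -0.28  -0.419] 85.88252313683286 0.0
shift [ 0.004 -0.003  0.002] turn [0.002 0.001 0.   ] dist 1.4 deg 0.2 rows>=0.0
```

View pics/pick2.png

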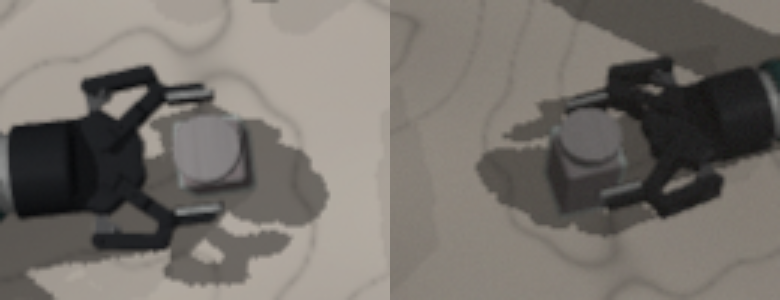

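Fingers straddle the jar centrally (top crop: pads at 210,95 and 222,210, lid at 208,150).

Call:
move_arm:
  rows: "0 0 0 0 0 0 -0.5; 0 0 0 0 0 0 -0.2; 0 0 0 0 0 0 0; 0 0 0 0 0 0 0.3; 0 0 0 0 0 0 0.6; 0 0 0 0 0 0 1; 0 0 0 0 0 0 1; 0 0 0 0 0 0 1; 0 0 0 0 0 0 1"

```text
clock: 8.53
eef_pos: [472.1, 243.8, 65.8]
tool_rot: [3.142, 1.466, 1.749]
force: [-1.6, 3.1, 0.8]
width: 55.4
gripper_force: 66.6
```

```bash
python3 st.py
```

```text
8.5333 [472.07  243.794  65.805] [3.142 1.466 1.749] q [-1.113  1.387  0.243  1.354  0.625  1.646 -1.139] F [-1.601  3.077  0.789] 55.39787814917701 66.62886142730713
```

Call:
move_arm:
  rows: "-0.03 0 0 0 0 0 1; -0.1 0 -0.01 0 0 0 1; -0.2 0 -0.02 0 0 0 1; -0.3 0 -0.03 0 0 0 1; -0.4 0 -0.04 0 0 0 1; -0.5 0 -0.05 0 0 0 1; -0.6 0 -0.06 0 0 0 1; -0.7 0 -0.07 0 0 0 1; -0.7 0 -0.07 0 0 0 1; -0.7 0 -0.07 0 0 0 1"

```text
clock: 9.37
eef_pos: [472.5, 242.1, 277.6]
tool_rot: [3.127, 1.462, 1.734]
force: [0.2, 0.2, -5.8]
width: 55.5
gripper_force: 66.4
```

```bash
cat >> b.py <<'E'
Z=ez; Q=np.stack([-ey,-Z,np.cross(-ey,-Z)],1)@np.linalg.inv(np.stack([Z,zt,np.cross(Z,zt)],1))
RPL=Ro.from_matrix(Q)*RP
E
python3 - <<'E'
from b import *
from scipy.spatial.transform import Slerp
print('place R axes x,y,z',RPL.as_matrix().T)
R0=Ro.from_euler('xyz',s['tool_rot']); print('total',np.degrees((R0.inv()*RPL).magnitude()))
Rm=RT(zp*0.6-0.8*ez,-ez)   # nose down first
print('A'); p=np.array([490,150,330.]); sl=Slerp([0,1],Ro.concatenate([R0,RPL])); go(s,p,sl(.5)); print(sl(.5).as_matrix().T)
a=Ro.from_matrix(Q)
print(get_image('top')['img'].shape)
E
```

```text
9.3667 [472.548 242.116 277.62 ] [3.127 1.462 1.734] q [-1.138  1.055  0.29   1.488  0.702  1.766 -0.984] F [ 0.176  0.16  -5.78 ] 55.46525340705614 66.40001893043518
place R axes x,y,z [[ 0.984  0.144  0.105]
 [ 0.145 -0.989  0.   ]
 [ 0.103  0.015 -0.995]]
total 120.87055718565722
A
shift [-0.207  0.003  0.292] turn [0.348 0.379 0.431] dist 107.4 deg 60.4 rows>=8.4
[[ 0.628  0.507 -0.59 ]
 [ 0.763 -0.55   0.34 ]
 [-0.152 -0.664 -0.732]]
(420, 560, 3)
```

Call:
move_arm:
  rows: "-0.1 0 0.1 0.35 0.38 0.43 1; -0.2 0 0.2 0.35 0.38 0.43 1; -0.2 0 0.29 0.35 0.38 0.43 1; -0.2 0 0.29 0.35 0.38 0.43 1; -0.2 0 0.29 0.35 0.38 0.43 1; -0.2 0 0.29 0.35 0.38 0.43 1; -0.2 0 0.29 0.35 0.38 0.43 1; -0.2 0 0.29 0.35 0.38 0.43 1; -0.2 0 0.29 0.35 0.38 0.43 1; -0.2 0 0.29 0.35 0.38 0.43 1; -0.2 0 0.29 0.35 0.38 0.43 1; -0.2 0 0.29 0.35 0.38 0.43 1"

```text
clock: 10.42
eef_pos: [487.7, 152.1, 325.8]
tool_rot: [2.709, 0.639, 0.683]
force: [0.5, 0.6, -4.6]
width: 55.5
gripper_force: 66.1
```

Run:
```python
from b import *
go(s,[520,60,300],RPL)
```

```text
10.4167 [487.731 152.125 325.846] [2.709 0.639 0.683] q [-0.881  0.682  0.405  1.512  0.291  1.522 -1.328] F [ 0.496  0.58  -4.581] 55.520633992724115 66.1293089389801
shift [-0.037  0.221  0.251] turn [0.349 0.384 0.434] dist 101.0 deg 60.9 rows>=8.5
```

Call:
move_arm:
  rows: "-0.04 0.1 0.1 0.35 0.38 0.435 1; -0.04 0.22 0.25 0.35 0.38 0.435 1; -0.04 0.22 0.25 0.35 0.38 0.435 1; -0.04 0.22 0.25 0.35 0.38 0.435 1; -0.04 0.22 0.25 0.35 0.38 0.435 1; -0.04 0.22 0.25 0.35 0.38 0.435 1; -0.04 0.22 0.25 0.35 0.38 0.435 1; -0.04 0.22 0.25 0.35 0.38 0.435 1; -0.04 0.22 0.25 0.35 0.38 0.435 1; -0.04 0.22 0.25 0.35 0.38 0.435 1; -0.04 0.22 0.25 0.35 0.38 0.435 1; -0.04 0.22 0.25 0.35 0.38 0.435 1"

```text
clock: 11.42
eef_pos: [519.7, 60.4, 301.2]
tool_rot: [3.141, -0.101, 0.144]
force: [0.5, 1.3, -4.6]
width: 55.4
gripper_force: 66.1
```

Run:
```python
from b import *
import pickle
go(s,[520,60,300],RPL)
a,b=get_image('top'),get_image('scene'); pickle.dump(a,open('top3.pkl','wb'));pickle.dump(b,open('scene3.pkl','wb'))
o=load('top'); 
def C2(i,x,y,w,h,k): return np.clip(1.5*cv2.resize(i[y:y+h,x:x+w,::-1],None,fx=k,fy=k,interpolation=cv2.INTER_CUBIC).astype(float),0,255).astype(np.uint8)
T=C2(o['img'],300,200,110,90,3.6); S=C2(load('scene')['img'],175,170,85,90,3.6)
T2=C2(a['img'],230,170,110,80,3.6);S2=C2(b['img'],185,110,85,80,3.6)
cv2.imwrite('pics/pl.png',np.vstack([np.hstack([T,S]),np.hstack([T2,S2])])); print(T.shape,S.shape,T2.shape)
```

```text
11.4167 [519.685  60.406 301.182] [ 3.141 -0.101  0.144] q [-0.478  0.355  0.418  1.889 -0.199  0.835 -1.389] F [ 0.535  1.272 -4.602] 55.43223511376014 66.06996417045593
shift [0.    0.002 0.004] turn [ 0.     0.003 -0.001] dist 1.3 deg 0.2 rows>=0.0
(324, 396, 3) (324, 306, 3) (288, 396, 3)
```

View pics/pl.png

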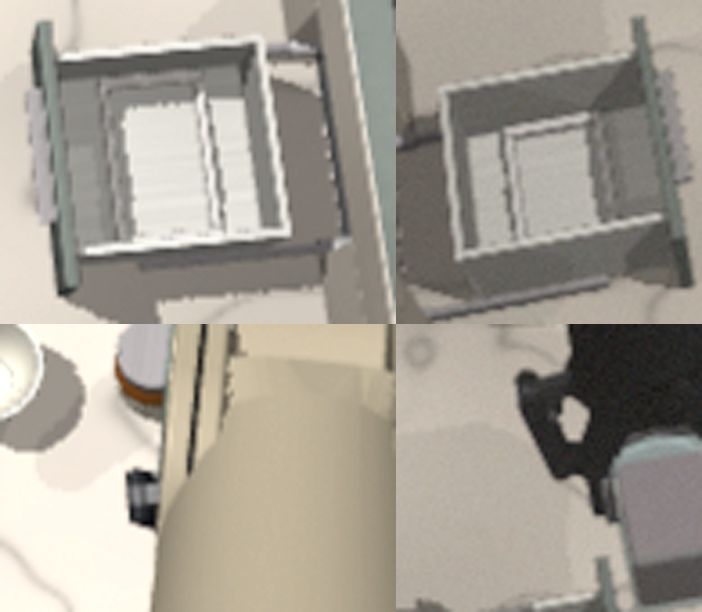

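Top-left/right: nest strips at tile (103..202) x, scene strips at (511..595); jar is held lying, lid (grey, lower) … verify numerically.

Run:
```python
from b import *
np.set_printoptions(precision=1,suppress=True)
s0,t0=load('scene'),load('top')
T=lambda u,v:(300+(u+.5)/3.6-.5,200+(v+.5)/3.6-.5); S=lambda u,v:(175+(u-396+.5)/3.6-.5,170+(v+.5)/3.6-.5)
P=lambda nm,g,q,z: print(nm,coder(onz(g,q,z)))
for q in((103,100),(122,230),(202,100),(217,225),(152,86)): P('T strip %s'%(q,),t0,T(*q),26)
for q in((511,140),(518,225),(594,125),(606,205),(550,122)): P('S strip %s'%(q,),s0,S(*q),26)
for q in((262,40),(287,234),(62,60),(82,248)): P('T rim %s'%(q,),t0,T(*q),86)
for q in((445,93),(460,255),(632,58),(662,216)): P('S rim %s'%(q,),s0,S(*q),86)
for q in((38,22),(62,290)): P('T panel',t0,T(*q),98)
for q in((636,18),): P('S panel',s0,S(*q),98)
# profile across nest in top and scene, coder y=-10 and 20, z=26
for yy in(0,25):
  for nm,g in(('T',t0),('S',s0)):
    xs=np.arange(-170,-55,3.); L=[]
    G=cv2.cvtColor(g['img'],cv2.COLOR_RGB2GRAY)
    for x in xs:
        u=proj(g,C(x,yy,26)); L.append(cv2.getRectSubPix(G,(1,1),tuple(map(float,u)))[0,0])
    print(nm,yy,' '.join('%d:%d'%(x,l) for x,l in zip(xs,L)))
```

```text
11.5167 [520.143  60.482 301.393] [ 3.142 -0.102  0.144] q [-0.478  0.355  0.419  1.888 -0.2    0.834 -1.389] F [-0.064 -0.382 -4.044] 55.29757253825688 66.07161283493042
T strip (103, 100) [-143.9   43.6   26. ]
T strip (122, 230) [-140.9  -49.5   26. ]
T strip (202, 100) [-73.7  37.3  26. ]
T strip (217, 225) [-74.4 -52.   26. ]
T strip (152, 86) [-107.9   50.6   26. ]
S strip (511, 140) [-76. -50.  26.]
S strip (518, 225) [-73.4  21.   26. ]
S strip (594, 125) [-138.7  -50.    26. ]
S strip (606, 205) [-138.1   18.2   26. ]
S strip (550, 122) [-106.5  -59.4   26. ]
T rim (262, 40) [-38.4  64.   86. ]
T rim (287, 234) [-39.5 -68.2  86. ]
T rim (62, 60) [-175.2   62.4   86. ]
T rim (82, 248) [-175.5  -65.2   86. ]
S rim (445, 93) [-41. -63.  86.]
S rim (460, 255) [-40.2  65.3  86. ]
S rim (632, 58) [-176.1  -64.4   86. ]
S rim (662, 216) [-177.1   64.7   86. ]
T panel [-189.7   87.4   98. ]
T panel [-192.5  -92.2   98. ]
S panel [-184.2  -89.9   98. ]
T 0 -170:104 -167:104 -164:103 -161:103 -158:102 -155:99 -152:93 -149:91 -146:93 -143:101 -140:97 -137:92 -134:93 -131:123 -128:154 -
[... 478 characters left out ...]
-71:95 -68:83 -65:111 -62:120 -59:121 -56:121
T 25 -170:93 -167:93 -164:93 -161:93 -158:92 -155:93 -152:93 -149:89 -146:88 -143:94 -140:87 -137:90 -134:112 -131:153 -128:153 -125:153 -122:153 -119:152 -116:152 -113:151 -110:151 -107:151 -104:151 -101:151 -98:151 -95:151 -92:151 -89:151 -86:151 -83:150 -80:139 -77:130 -74:150 -71:124 -68:134 -65:150 -62:150 -59:150 -56:150
S 25 -170:77 -167:76 -164:74 -161:77 -158:75 -155:75 -152:74 -149:74 -146:72 -143:77 -140:77 -137:76 -134:75 -131:91 -128:116 -125:122 -122:122 -119:122 -116:121 -113:121 -110:121 -107:121 -104:121 -101:121 -98:121 -95:120 -92:121 -89:121 -86:120 -83:121 -80:109 -77:110 -74:126 -71:102 -68:99 -65:118 -62:120 -59:120 -56:121
```

Run:
```python
from b import *
s0,t0=load('scene'),load('top')
for xx in(-95,-112):
  for nm,g in(('T',t0),('S',s0)):
    xs=np.arange(-70,72,2.5) 
    G=cv2.cvtColor(g['img'],cv2.COLOR_RGB2GRAY)
    print(nm,xx,' '.join('%d:%d'%(x,cv2.getRectSubPix(G,(1,1),tuple(map(float,proj(g,C(xx,x,26)))))[0,0]) for x in xs if abs(x)>40))
go(s,C(-108,-17.5,130),RPL)
```

```text
11.5167 [520.143  60.482 301.393] [ 3.142 -0.102  0.144] q [-0.478  0.355  0.419  1.888 -0.2    0.834 -1.389] F [-0.064 -0.382 -4.044] 55.29757253825688 66.07161283493042
T -95 -70:62 -67:59 -65:83 -62:143 -60:166 -57:162 -55:154 -52:152 -50:155 -47:154 -45:153 -42:153 42:89 45:88 47:89 50:81 52:82 55:90 57:91 60:79 62:65 65:59 67:59 70:60
S -95 -70:63 -67:64 -65:69 -62:86 -60:114 -57:127 -55:105 -52:88 -50:90 -47:112 -45:121 -42:122 42:73 45:72 47:68 50:66 52:66 55:66 57:64 60:63 62:66 65:64 67:64 70:67
T -112 -70:62 -67:58 -65:84 -62:148 -60:161 -57:149 -55:153 -52:157 -50:155 -47:154 -45:152 -42:153 42:90 45:89 47:89 50:83 52:94 55:99 57:96 60:80 62:63 65:59 67:59 70:60
S -112 -70:63 -67:65 -65:72 -62:88 -60:114 -57:123 -55:107 -52:89 -50:88 -47:111 -45:120 -42:122 42:72 45:70 47:70 50:70 52:71 55:71 57:71 60:71 62:69 65:69 67:69 70:71
shift [-0.158  0.392  0.558] turn [ 0.     0.002 -0.001] dist 210.0 deg 0.2 rows>=5.0
```

Call:
move_arm:
  rows: "-0.08 0.13 0.05 0 0 0 1; -0.158 0.26 0.1 0 0 0 1; -0.158 0.392 0.2 0 0 0 1; -0.158 0.392 0.3 0 0 0 1; -0.158 0.392 0.4 0 0 0 1; -0.158 0.392 0.5 0 0 0 1; -0.158 0.392 0.558 0 0 0 1; -0.158 0.392 0.558 0 0 0 1; -0.158 0.392 0.558 0 0 0 1"

```text
clock: 12.27
eef_pos: [506.9, -60.8, 129.7]
tool_rot: [-3.14, -0.101, 0.142]
force: [0.8, 0.3, -3.7]
width: 55.4
gripper_force: 65.7
```

Run:
```python
from b import *
print('coder',coder(s['eef_pos'])); go(s,C(-108,-17.8,66),RPL)
g=get_image('scene'); t=get_image('top')
def C2(i,x,y,w,h,k): return np.clip(1.6*cv2.resize(i[y:y+h,x:x+w,::-1],None,fx=k,fy=k,interpolation=cv2.INTER_CUBIC).astype(float),0,255).astype(np.uint8)
cv2.imwrite('pics/hov.png',np.hstack([C2(g['img'],160,110,120,150,3.3),C2(t['img'],290,190,120,150,3.3)]))
```

```text
12.2667 [506.942 -60.832 129.663] [-3.14  -0.101  0.142] q [-0.085  0.591  0.241  2.102 -0.426  0.396 -0.931] F [ 0.818  0.288 -3.724] 55.36850311270054 65.74420094490051
coder [-107.285  -17.767  129.663]
shift [-0.022 -0.002  0.211] turn [-0.001  0.002 -0.003] dist 63.7 deg 0.3 rows>=1.5
```

View pics/hov.png

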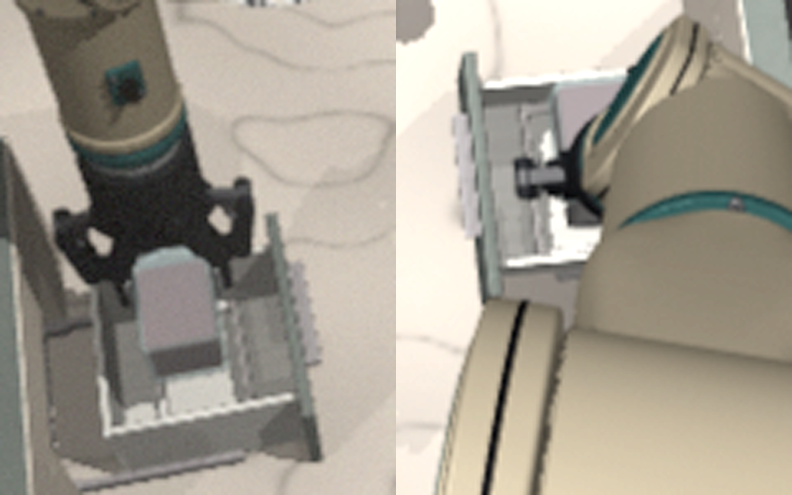

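Jar hangs lying over the nest, base face toward +y (scene tile edge 140,345–222,340), lid toward the base side.

Run:
```python
from b import *
g=load('scene')
S=lambda u,v:(160+(u+.5)/3.3-.5,110+(v+.5)/3.3-.5)
for q in((140,345),(222,340),(150,377),(222,364)): print(q,coder(onz(g,S(*q),160.7)),coder(onz(g,S(*q),104.7)))
```

```text
12.3667 [508.119 -61.175 131.587] [-3.141 -0.106  0.141] q [-0.086  0.587  0.243  2.101 -0.426  0.396 -0.93 ] F [ 0.713  0.31  -4.765] 55.782733195370255 65.76620936393738
(140, 345) [-80.259  40.945 160.7  ] [-72.801   9.249 104.7  ]
(222, 340) [-136.235   48.764  160.7  ] [-132.846   17.636  104.7  ]
(150, 377) [-84.417  66.948 160.7  ] [-77.261  37.142 104.7  ]
(222, 364) [-133.757   67.218  160.7  ] [-130.188   37.431  104.7  ]
```

Call:
move_arm:
  rows: "-0.01 -0.002 0.05 0 0 0 1; -0.02 -0.002 0.1 0 0 0 1; -0.022 -0.002 0.15 0 0 0 1; -0.022 -0.002 0.2 0 0 0 1; -0.024 -0.002 0.22 0 0 0 1; -0.024 -0.002 0.22 0 0 0 1; -0.024 -0.002 0.22 0 0 0 1"

```text
clock: 12.95
eef_pos: [507.6, -60.7, 65.4]
tool_rot: [-3.141, -0.106, 0.14]
force: [-0.4, 0.9, -4.5]
width: 55.1
gripper_force: 65.8
```

Run:
```python
from b import *
print('coder',coder(s['eef_pos'])); go(s,C(-108,-17.8,41),RPL)
```

```text
12.95 [507.638 -60.671  65.392] [-3.141 -0.106  0.14 ] q [-0.031  0.709  0.164  2.136 -0.588  0.237 -0.774] F [-0.354  0.918 -4.54 ] 55.14901321541724 65.77744603157043
coder [-107.344  -17.055   65.392]
shift [-0.011 -0.002  0.081] turn [ 0.    -0.001 -0.003] dist 24.4 deg 0.3 rows>=0.6
```

Call:
move_arm:
  rows: "-0.004 -0.002 0.015 0 0 0 1; -0.006 -0.002 0.03 0 0 0 1; -0.008 -0.002 0.045 0 0 0 1; -0.01 -0.002 0.06 0 0 0 1; -0.01 -0.002 0.068 0 0 0 1; -0.01 -0.002 0.068 0 0 0 1"

```text
clock: 13.45
eef_pos: [506.7, -59.9, 44.7]
tool_rot: [-3.141, -0.106, 0.141]
force: [-0.7, -0.5, -5.2]
width: 55.4
gripper_force: 66.0
```

Run:
```python
from b import *
print('coder',coder(s['eef_pos'])); go(s,C(-108,-17.8,41),RPL)
```

```text
13.45 [506.706 -59.945  44.688] [-3.141 -0.106  0.141] q [-0.082  0.76   0.239  2.146 -0.924  0.237 -0.445] F [-0.684 -0.505 -5.192] 55.39631369186006 66.01253986358643
coder [-108.197  -17.871   44.688]
shift [-0.001  0.001  0.012] turn [-0.    -0.001 -0.003] dist 3.7 deg 0.3 rows>=0.1
```

Call:
move_arm:
  rows: "0 0 0.004 0 0 0 1; 0 0 0.008 0 0 0 1; 0 0 0.012 0 0 0 1; 0 0 0.015 0 0 0 1; 0 0 0.015 0 0 0 1"

```text
clock: 13.87
eef_pos: [506.6, -60.2, 40.7]
tool_rot: [-3.14, -0.106, 0.14]
force: [-2.9, 0.3, 11.8]
width: 55.3
gripper_force: 67.4
```

Run:
```python
from b import *
print('coder',coder(s['eef_pos']))
```

```text
13.8667 [506.637 -60.204  40.746] [-3.14  -0.106  0.14 ] q [-0.085  0.77   0.247  2.147 -0.976  0.238 -0.394] F [-2.897  0.329 11.829] 55.2550885977931 67.40708470344543
coder [-107.951  -17.976   40.746]
```

Call:
move_arm:
  rows: "0 0 -0.003 0 0 0 1; 0 0 -0.003 0 0 0 -0.4; 0 0 -0.003 0 0 0 -0.5; 0 0 -0.003 0 0 0 -0.65; 0 0 -0.003 0 0 0 -0.7; 0 0 -0.003 0 0 0 -0.7"

```text
clock: 14.37
eef_pos: [506.0, -59.5, 40.0]
tool_rot: [-3.14, -0.104, 0.141]
force: [0.2, 2.4, 0.3]
width: 72.7
gripper_force: 0.0
```

Run:
```python
from b import *
print('coder',coder(s['eef_pos']))
```

```text
14.3667 [506.024 -59.525  39.993] [-3.14  -0.104  0.141] q [-0.088  0.771  0.248  2.147 -0.974  0.239 -0.396] F [0.243 2.394 0.288] 72.6690261587474 0.0
coder [-108.712  -18.485   39.993]
```

Call:
move_arm:
  rows: "0.004 0 -0.04 0 0 0 -0.7; 0.01 0 -0.1 0 0 0 -0.7; 0.02 0 -0.2 0 0 0 -0.7; 0.03 0 -0.3 0 0 0 -0.7; 0.042 0 -0.4 0 0 0 -0.7; 0.053 0 -0.5 0 0 0 0; 0.063 0 -0.6 0 0 0 1; 0.074 0 -0.7 0 0 0 1; 0.074 0 -0.7 0 0 0 1; 0.074 0 -0.7 0 0 0 1"

```text
clock: 15.2
eef_pos: [507.3, -60.7, 252.7]
tool_rot: [-3.141, -0.108, 0.14]
force: [-1.0, -0.1, -0.1]
width: 11.7
gripper_force: 0.0
```

```bash
cat > c.py <<'E'
from b import *
def stopz():
    g=get_image('scene'); i=g['img'].astype(int); m=((i[...,0]>110)&(i[...,1]<60)&(i[...,2]<60)); v,u=np.nonzero(m[150:185,110:160]); print('red',u.mean()+110,v.mean()+150,len(u))
E
python3 - <<'E'
from c import *
stopz(); go(s,C(-260,0,240),RT(-ez,ey))
E
```

```text
15.2 [507.318 -60.686 252.715] [-3.141 -0.108  0.14 ] q [-0.463  0.474  0.785  1.994 -0.545  0.771 -0.793] F [-1.015 -0.139 -0.095] 11.707772496099775 0.0
red 134.43506493506493 170.71428571428572 154
shift [ 0.05  -0.509  0.048] turn [ 0.    -0.069 -0.004] dist 154.1 deg 6.2 rows>=3.7
```

```bash
cat >> c.py <<'E'
zd=np.cos(np.pi/6)*ex-.5*ez; RD=RT(zd,ey)
def tip(x,y,z): return C(x,y,z)-14*zd
E
python3 - <<'E'
from c import *
go(s,tip(-270,0,220),RD)
E
```

```text
15.25 [506.309 -60.253 251.358] [-3.14  -0.105  0.14 ] q [-0.462  0.476  0.784  1.995 -0.546  0.771 -0.792] F [-1.077 -0.142 -0.59 ] 4.271622427713182 0.0
shift [ 0.049 -0.581  0.087] turn [-0.667 -0.059 -0.038] dist 176.8 deg 60.3 rows>=8.4
```

Call:
move_arm:
  rows: "0.05 -0.1 0 -0.1 0 0 1; 0.05 -0.2 0 -0.667 -0.06 -0.04 1; 0.05 -0.35 0.05 -0.667 -0.06 -0.04 1; 0.05 -0.5 0.08 -0.667 -0.06 -0.04 1; 0.05 -0.58 0.087 -0.667 -0.06 -0.04 1; 0.05 -0.58 0.087 -0.667 -0.06 -0.04 1; 0.05 -0.58 0.087 -0.667 -0.06 -0.04 1; 0.05 -0.58 0.087 -0.667 -0.06 -0.04 1; 0.05 -0.58 0.087 -0.667 -0.06 -0.04 1; 0.05 -0.58 0.087 -0.667 -0.06 -0.04 1; 0.05 -0.58 0.087 -0.667 -0.06 -0.04 1; 0.05 -0.58 0.087 -0.667 -0.06 -0.04 1"

```text
clock: 16.25
eef_pos: [499.0, 113.6, 225.6]
tool_rot: [2.092, 0.006, 0.147]
force: [-0.3, -0.5, 0.7]
width: 0.1
gripper_force: 0.0
```

Run:
```python
from c import *
go(s,tip(-270,0,220),RD); print(coder(s['eef_pos']+14*zd)); go(s,tip(-235,0,48),RD)
stopz()
t0=load('top');t=get_image('top');s0=load('scene');sc=get_image('scene')
for yy in(0,30):
  for nm,g in(('T',t),('S',sc)):
    G=cv2.cvtColor(g['img'],cv2.COLOR_RGB2GRAY)
    print(nm,yy,' '.join('%d:%d'%(x,cv2.getRectSubPix(G,(1,1),tuple(map(float,proj(g,C(x,yy,72)))))[0,0]) for x in np.arange(-155,-58,3)))
for xx in(-108,-95):
  for nm,g in(('T',t),('S',sc)):
    G=cv2.cvtColor(g['img'],cv2.COLOR_RGB2GRAY)
    print(nm,xx,' '.join('%d:%d'%(x,cv2.getRectSubPix(G,(1,1),tuple(map(float,proj(g,C(xx,x,72)))))[0,0]) for x in np.arange(-66,66,3)))
```

```text
16.25 [498.984 113.601 225.567] [2.092 0.006 0.147] q [-1.374  1.239  1.243  1.791 -0.118  1.006 -1.703] F [-0.294 -0.458  0.669] 0.0869780921117113 0.0
shift [ 0.001  0.002 -0.006] turn [0.002 0.002 0.004] dist 1.8 deg 0.4 rows>=0.1
[-268.901   -0.309  218.567]
shift [ 0.005 -0.437  0.381] turn [0.002 0.002 0.004] dist 173.9 deg 0.4 rows>=4.2
red 134.78857142857143 170.4114285714286 175
T 0 -155:101 -152:95 -149:81 -146:106 -143:105 -140:95 -137:78 -134:81 -131:108 -128:113 -125:114 -122:114 -119:114 -116:113 -113:113 -110:113 -107:114 -104:113 -101:114 -98:114 -95:113 -92:113 -89:114 -86:115 -83:121 -80:116 -77:95 -74:96 -71:97 -68:97 -65:97 -62:97 -59:108
S 0 -155:80 -152:80 -149:80 -146:74 -143:77 -140:84 -137:81 -134:84 -131:90 -128:90 -125:92 -122:91 -119:91 -116:90 -113:92 -110:92 -107:93 -104:92 -101:92 -98:90 -95:93 -92:91 -89:91 -86:92 -83:90 -80:83 -77:83 -74:83 -71:81 -68:80 -65:81 -62:80 -59:80
T 30 -155:102 -152:99 -149:92 -146:98 -143:99 -140:98 -137:84 -134:88 -131:107 -128:114 -125:113 -122:114 -119:114 -116:114 -113:114 -110:114 -107:114 -104:114 -101:114 -98:113 -9
[... 878 characters left out ...]
 21:93 24:92 27:91 30:91 33:92 36:92 39:92 42:89 45:82 48:63 51:53 54:84 57:132 60:118 63:82
T -95 -66:165 -63:144 -60:96 -57:91 -54:62 -51:74 -48:94 -45:97 -42:100 -39:101 -36:101 -33:115 -30:122 -27:114 -24:112 -21:113 -18:114 -15:114 -12:113 -9:114 -6:113 -3:113 0:113 3:113 6:113 9:113 12:114 15:113 18:114 21:113 24:113 27:114 30:113 33:113 36:113 39:113 42:128 45:128 48:109 51:88 54:64 57:65 60:65 63:68
S -95 -66:75 -63:72 -60:70 -57:70 -54:70 -51:71 -48:77 -45:80 -42:81 -39:82 -36:79 -33:89 -30:106 -27:108 -24:103 -21:98 -18:95 -15:93 -12:92 -9:92 -6:93 -3:93 0:93 3:93 6:93 9:93 12:94 15:94 18:92 21:93 24:93 27:92 30:93 33:92 36:93 39:93 42:89 45:80 48:62 51:54 54:83 57:131 60:119 63:84
```

Call:
move_arm:
  rows: "0 -0.08 0.05 0 0 0 1; 0 -0.17 0.12 0 0 0 1; 0 -0.26 0.2 0 0 0 1; 0 -0.35 0.28 0 0 0 1; 0.005 -0.437 0.381 0 0 0 1; 0.005 -0.437 0.381 0 0 0 1; 0.005 -0.437 0.381 0 0 0 1; 0.005 -0.437 0.381 0 0 0 1"

```text
clock: 17.07
eef_pos: [506.2, 81.4, 59.2]
tool_rot: [2.094, 0.001, 0.146]
force: [0.3, 0.6, 0.2]
width: 0.2
gripper_force: 0.0
```

Run:
```python
from c import *
print(coder(s['eef_pos']+14*zd)); go(s,tip(-235,0,48),RD); go(s,tip(-100,0,48),RD); go(s,tip(0,0,48),RD)
```

```text
17.0667 [506.212  81.404  59.153] [2.094 0.001 0.146] q [-1.294  1.458  1.073  1.815 -0.266  0.802 -1.796] F [0.325 0.631 0.174] 0.1955173213285647 0.0
[-235.995    2.167   52.153]
shift [-0.007 -0.01   0.01 ] turn [-0.     0.     0.001] dist 4.8 deg 0.1 rows>=0.1
shift [-0.007  0.215  0.4  ] turn [-0.     0.     0.001] dist 136.1 deg 0.1 rows>=3.3
shift [-0.007  0.381  0.688] turn [-0.     0.     0.001] dist 236.0 deg 0.1 rows>=5.7
```

Call:
move_arm:
  rows: "-0.007 0.01 0.04 0 0 0 1; -0.007 0.03 0.08 0 0 0 1; -0.007 0.045 0.105 0 0 0 1; -0.007 0.06 0.13 0 0 0 1; -0.007 0.075 0.157 0 0 0 1; -0.007 0.09 0.184 0 0 0 1; -0.007 0.107 0.214 0 0 0 1; -0.007 0.125 0.245 0 0 0 1; -0.007 0.142 0.275 0 0 0 1; -0.007 0.16 0.305 0 0 0 1; -0.007 0.177 0.335 0 0 0 1; -0.007 0.195 0.366 0 0 0 1"

```text
clock: 18.07
eef_pos: [521.8, -42.9, 52.1]
tool_rot: [2.094, 0.004, 0.148]
force: [2.3, 2.8, 0.8]
width: 0.1
gripper_force: 1.4
```

Run:
```python
from c import *
print(coder(s['eef_pos']+14*zd)); go(s,tip(-20,0,50),RD); go(s,tip(0,0,50),RD)
```

```text
18.0667 [521.841 -42.858  52.08 ] [2.094 0.004 0.148] q [-1.124  1.465  1.052  1.961 -0.262  0.508 -1.708] F [2.334 2.767 0.828] 0.12672439311406458 1.3968839055451099
[-110.781   -0.416   45.08 ]
shift [0.001 0.165 0.254] turn [0.    0.    0.003] dist 90.9 deg 0.2 rows>=2.2
shift [0.001 0.199 0.312] turn [0.    0.    0.003] dist 110.9 deg 0.2 rows>=2.7
```

Call:
move_arm:
  rows: "0 0.02 0.03 0 0 0 1; 0 0.04 0.06 0 0 0 1; 0 0.06 0.09 0 0 0 1; 0 0.08 0.12 0 0 0 1; 0 0.1 0.15 0 0 0 1; 0 0.118 0.18 0 0 0 1; 0 0.135 0.205 0 0 0 1; 0 0.15 0.23 0 0 0 1; 0 0.16 0.245 0 0 0 1; 0 0.165 0.252 0 0 0 1; 0 0.167 0.256 0 0 0 1; 0 0.167 0.256 0 0 0 1"

```text
clock: 19.07
eef_pos: [534.4, -133.2, 57.8]
tool_rot: [2.093, 0.004, 0.146]
force: [0.6, 0.2, -0.4]
width: 0.3
gripper_force: 0.0
```

Run:
```python
from c import *
print(coder(s['eef_pos']+14*zd),'Fx',s['force']@ex)
```

```text
19.0667 [ 534.39  -133.155   57.784] [2.093 0.004 0.146] q [-0.968  1.457  1.05   2.024 -0.239  0.318 -1.642] F [ 0.553  0.206 -0.437] 0.2720985294120007 0.0
[-19.618  -1.112  50.784] Fx -0.12368011865993896
```

Call:
move_arm:
  rows: "0 0.0033 0.0058 0 0 0 1; 0 0.0067 0.0115 0 0 0 1; 0 0.01 0.0173 0 0 0 1; 0 0.0117 0.02 0 0 0 1; 0 0.0133 0.023 0 0 0 1; 0 0.015 0.026 0 0 0 1; 0 0.015 0.026 0 0 0 1"

```text
clock: 19.65
eef_pos: [535.6, -137.7, 57.5]
tool_rot: [2.096, 0.004, 0.149]
force: [-11.2, 29.8, 14.5]
width: -0.0
gripper_force: 15.8
```

Run:
```python
from c import *
print(coder(s['eef_pos']+14*zd),'Fx',s['force']@ex)
```

```text
19.65 [ 535.642 -137.719   57.484] [2.096 0.004 0.149] q [-0.957  1.454  1.048  2.026 -0.239  0.304 -1.635] F [-11.217  29.769  14.539] -0.027279735680675776 15.762580437585711
[-14.921  -0.536  50.484] Fx -31.082065493571896
```

Call:
move_arm:
  rows: "0 0.0033 0.0058 0 0 0 1; 0 0.0033 0.0058 0 0 0 1; 0 0.0033 0.0058 0 0 0 1"

```text
clock: 19.9
eef_pos: [535.7, -138.0, 57.5]
tool_rot: [2.098, 0.005, 0.149]
force: [-16.5, 43.2, 21.7]
width: 0.1
gripper_force: 22.5
```

Run:
```python
from c import *
print(coder(s['eef_pos']+14*zd),'Fx',s['force']@ex)
go(s,tip(-150,0,60),RD)
go(s,TOP+n*110,RS)
```

```text
19.9 [ 535.691 -138.025   57.488] [2.098 0.005 0.149] q [-0.956  1.452  1.048  2.027 -0.239  0.302 -1.633] F [-16.488  43.199  21.694] 0.14645233836608698 22.50286689028144
[-14.611  -0.532  50.488] Fx -45.135719337407444
shift [ 0.003 -0.2   -0.406] turn [-0.002 -0.001  0.004] dist 135.7 deg 0.4 rows>=3.3
shift [-0.219  0.802 -0.405] turn [0.331 0.    0.004] dist 277.4 deg 29.8 rows>=6.7
```

Call:
move_arm:
  rows: "0 -0.02 -0.035 0 0 0 1; 0 -0.07 -0.12 0 0 0 1; 0 -0.13 -0.23 0 0 0 1; 0 -0.19 -0.34 0 0 0 1; 0 -0.2 -0.4 0 0 0 1; 0 -0.15 -0.5 0 0 0 1; 0 -0.05 -0.6 0 0 0 1; 0 0.05 -0.7 0 0 0 1; 0 0.15 -0.8 0 0 0 0; 0 0.25 -0.85 0 0 0 -1; 0 0.3 -0.85 0 0 0 -1; 0 0.3 -0.85 0 0 0 -1"

```text
clock: 20.9
eef_pos: [512.1, 29.6, 266.5]
tool_rot: [2.095, -0.002, 0.146]
force: [-0.2, 0.1, -0.0]
width: 48.3
gripper_force: 0.0
```

Run:
```python
from c import *
stopz()
print(coder(s['eef_pos'])); go(s,TOP+n*110,RS)
t0=load('top');t=get_image('top')
for nm,g in(('T0',t0),('T',t)):
    G=cv2.cvtColor(g['img'],cv2.COLOR_RGB2GRAY)
    print(nm,' '.join('%d:%d'%(x,cv2.getRectSubPix(G,(1,1),tuple(map(float,proj(g,C(x,-40,98)))))[0,0]) for x in np.arange(-40,5,2)))
```

```text
20.9 [512.06   29.561 266.492] [ 2.095 -0.002  0.146] q [-1.291  1.154  1.286  1.896 -0.043  0.854 -1.64 ] F [-0.192  0.098 -0.001] 48.297185620930385 0.0
red 134.78857142857143 170.4114285714286 175
[-195.977    0.424  266.492]
shift [-0.218  0.484  0.434] turn [ 0.333 -0.001 -0.001] dist 205.7 deg 30.0 rows>=4.9
T0 -40:121 -38:94 -36:82 -34:82 -32:82 -30:82 -28:82 -26:82 -24:82 -22:82 -20:82 -18:82 -16:82 -14:82 -12:82 -10:81 -8:76 -6:61 -4:57 -2:65 0:80 2:90 4:91
T -40:150 -38:150 -36:147 -34:131 -32:84 -30:58 -28:69 -26:99 -24:123 -22:120 -20:120 -18:123 -16:118 -14:99 -12:83 -10:96 -8:95 -6:91 -4:87 -2:91 0:98 2:98 4:98
```

Call:
move_arm:
  rows: "-0.1 0.1 0.1 0.333 0 0 -1; -0.218 0.2 0.2 0.333 0 0 -1; -0.218 0.3 0.27 0.333 0 0 -1; -0.218 0.4 0.35 0.333 0 0 -1; -0.218 0.484 0.434 0.333 0 0 -1; -0.218 0.484 0.434 0.333 0 0 -1; -0.218 0.484 0.434 0.333 0 0 -1; -0.218 0.484 0.434 0.333 0 0 -1; -0.218 0.484 0.434 0.333 0 0 -1"

```text
clock: 21.75
eef_pos: [474.0, -159.9, 321.9]
tool_rot: [2.616, 0.008, 0.15]
force: [-0.2, 0.7, -0.6]
width: 85.5
gripper_force: 0.0
```

Run:
```python
from c import *
go(s,TOP+n*110,RS);go(s,TOP-n*14,RS)
```

```text
21.75 [ 473.987 -159.91   321.853] [2.616 0.008 0.15 ] q [-0.854  0.541  1.179  2.023 -0.01   0.695 -1.195] F [-0.19   0.734 -0.575] 85.49313074719105 0.0
shift [-0.001  0.018 -0.008] turn [0.001 0.003 0.005] dist 6.1 deg 0.5 rows>=0.1
shift [0.001 0.018 0.405] turn [0.001 0.003 0.005] dist 121.6 deg 0.5 rows>=2.9
```

Call:
move_arm:
  rows: "0 0.018 0.06 0 0.003 0.005 -1; 0 0.018 0.12 0 0.003 0.005 -1; 0 0.018 0.18 0 0.003 0.005 -1; 0 0.018 0.24 0 0.003 0.005 -1; 0 0.018 0.27 0 0.003 0.005 -1; 0 0.018 0.27 0 0.003 0.005 -1; 0 0.018 0.27 0 0.003 0.005 -1"

```text
clock: 22.33
eef_pos: [480.4, -205.8, 255.5]
tool_rot: [2.616, -0.001, 0.144]
force: [0.0, 0.7, -0.3]
width: 85.4
gripper_force: 0.0
```

Run:
```python
from c import *
go(s,TOP-n*14,RS)
```

```text
22.3333 [ 480.39  -205.833  255.513] [ 2.616 -0.001  0.144] q [-0.642  0.618  1.029  2.091 -0.077  0.485 -1.127] F [ 0.003  0.697 -0.277] 85.35229033253907 0.0
shift [ 0.    -0.005  0.136] turn [ 0.001 -0.    -0.001] dist 40.9 deg 0.2 rows>=1.0
```

Call:
move_arm:
  rows: "0 -0.004 0.04 0 0 0 -1; 0 -0.005 0.08 0 0 0 -1; 0 -0.005 0.11 0 0 0 -1; 0 -0.005 0.136 0 0 0 -1; 0 -0.005 0.136 0 0 0 -0.6; 0 -0.005 0.136 0 0 0 -0.3; 0 -0.005 0.136 0 0 0 -0.1; 0 -0.005 0.136 0 0 0 0.1; 0 -0.005 0.136 0 0 0 0.4; 0 -0.005 0.136 0 0 0 1; 0 -0.005 0.136 0 0 0 1; 0 -0.005 0.136 0 0 0 1"

```text
clock: 23.33
eef_pos: [483.0, -222.7, 219.5]
tool_rot: [2.621, -0.003, 0.144]
force: [-2.6, 11.4, 6.0]
width: 37.4
gripper_force: 58.7
```

Run:
```python
from c import *
go(s,TOP-n*14,RS); print(s['force']@n)
```

```text
23.3333 [ 483.038 -222.713  219.473] [ 2.621 -0.003  0.144] q [-0.543  0.663  0.944  2.116 -0.111  0.387 -1.101] F [-2.633 11.438  6.04 ] 37.38622122221676 58.74134201556444
shift [-0.     0.006  0.004] turn [-0.002 -0.001 -0.002] dist 2.1 deg 0.3 rows>=0.1
11.080959266227339
```

Call:
move_arm:
  rows: "0 0 0 0 0 0.08 1; 0 0 0 0 0 0.16 1; 0 0 0 0 0 0.24 1; 0 0 0 0 0 0.32 1; 0 0 0 0 0 0.4 1; 0 0 0 0 0 0.47 1; 0 0 0 0 0 0.52 1; 0 0 0 0 0 0.52 1; 0 0 0 0 0 0.52 1"

```text
clock: 24.08
eef_pos: [483.2, -222.7, 219.4]
tool_rot: [2.77, -0.373, -0.602]
force: [-2.7, 10.4, 6.4]
width: 37.4
gripper_force: 59.0
```

Run:
```python
from c import *
go(s,TOP-n*14,RS); print(s['force']@n,s['torque'],s['torque']@n)
```

```text
24.0833 [ 483.204 -222.67   219.377] [ 2.77  -0.373 -0.602] q [-0.613  0.748  1.106  2.117 -0.463  0.422 -1.563] F [-2.692 10.386  6.394] 37.40209100616129 58.967773077310994
shift [0.004 0.005 0.004] turn [-0.003 -0.    -0.521] dist 2.1 deg 46.9 rows>=6.6
10.87064458976595 [1.955 0.374 0.109] 0.13786800444161373
```

Call:
move_arm:
  rows: "0 0 0 0 0 0 0; 0 0 0 0 0 0 -0.5; 0 0 0 0 0 0 -1; 0 0 0 0 0 0 -1; 0 0 0 0 0 0 -1; 0 0 -0.05 0 0 0 -1; 0 0 -0.13 0 0 0 -1; 0 0 -0.23 0 0 0 -1; 0 0 -0.35 0 0 0 -1; 0 0 -0.45 0 0 0 -1; 0 0 -0.5 0 0 0 -1; 0 0 -0.5 0 0 0 -1"

```text
clock: 25.08
eef_pos: [473.9, -150.5, 352.3]
tool_rot: [2.771, -0.38, -0.601]
force: [0.7, -0.2, -0.5]
width: 85.4
gripper_force: 0.0
```

Run:
```python
from c import *
stopz()
```

```text
25.0833 [ 473.939 -150.47   352.343] [ 2.771 -0.38  -0.601] q [-0.947  0.548  1.311  1.987 -0.076  0.765 -1.936] F [ 0.711 -0.185 -0.466] 85.35319136482546 0.0
red 134.72611464968153 168.85350318471336 157
```

Run:
```python
from c import *
g=get_image('scene');stopz()
G=cv2.cvtColor(g['img'],cv2.COLOR_RGB2GRAY)
for h in('scene',): pass
t=get_image('top');G=cv2.cvtColor(t['img'],cv2.COLOR_RGB2GRAY)
print(' '.join('%d:%d'%(x,cv2.getRectSubPix(G,(1,1),tuple(map(float,proj(t,C(x,40,98)))))[0,0]) for x in np.arange(-40,5,2)))
print(finish_job())
```

```text
25.1333 [ 472.942 -150.801  350.768] [ 2.77  -0.378 -0.602] q [-0.945  0.55   1.31   1.99  -0.079  0.763 -1.934] F [-0.026  0.136  0.063] 85.42076769101241 0.0
red 134.72611464968153 168.81528662420382 157
-40:75 -38:66 -36:51 -34:38 -32:32 -30:32 -28:31 -26:30 -24:30 -22:31 -20:31 -18:31 -16:31 -14:31 -12:31 -10:31 -8:31 -6:32 -4:32 -2:31 0:31 2:34 4:45
the job is handed in; nothing more can be done
None
```

The job is handed in at about 25 s of robot time with no verdict returned: I latched the stop, laid the jar in the nest with its lid to the mushroom's side, pushed the drawer to its hard stop, and the camera shows the twisted mushroom back up. The drawer was not re-checked after the twist because the arm blocked the last view.

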